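Nest the pipe cups on the welding bench

ROBOT

A 6-joint arm with a two-finger parallel gripper is mounted at the origin on the work surface. World frame = base frame: x ahead of the robot, y to its left, z up, the work surface at z = 0. Lengths are in m, angles in rad, forces in N, time in s.
With the tool pointing down it reaches from about 0.35 to 0.8 m from the base axis. Payload 7.3 kg.
Tool frame: the origin (TCP) lies midway between the tips of the shut fingers; the grasp point (between the pads) lies 19 mm behind it (bot.grip_point_offset is the distance from the TCP to the grasp point, in m); z points along the fingers, y is the line along which they close (so a half turn about z gives the same grasp; the last joint's range is limited). The gripper opens to 85 mm and grips with 20 to 120 N. Pads are 22 mm wide; open, the fingers measure 114 mm over their backs; the gripper's body (76 mm by 85 mm) begins 54 mm behind the grasp point. The pads swing forward as they close: fully open they stand 13 mm farther back than shut.
Start: joints at [-1.451, 0.342, 1.524, -0, 1.275, -0.146], TCP at [0.138, -0.507, 0.231] pointing down, gripper open.
Joint ranges: [-2.53, 2.53], [-0.77, 2.02], [0.04, 2.7], [-1, 4.14], [0.28, 2.66], [-3.11, 3.11]. Speed limits (rad/s): [2.57, 2.57, 3.14, 3.14, 3.14, 3.14].

INTERFACE

Orientations are given as a unit quaternion [w, x, y, z].
In Python, from bench import monitor, cams, order, bot gives the robot as it stands.
- The arm moves only by the shell command python3 -m jog 'ROWS' [FORCE]. ROWS is JSON, a list of rows, each a list of 7 numbers: the opening in per cent of the stroke, from 0 (shut) to 100 (fully open), then the shift along the tool's x, y, z in m, then the turn, a rotation vector about the tool's x, y, z in rad. A call has 1 to 12 rows; each row is the pose to reach, as a shift and turn from the pose commanded when the call began, along the tool's axes at that moment; what a row does not reach only later rows make up. A row lasts 1/8 s, in which the tool goes at most 62.5 mm and 10.7 degrees, less where a joint would pass 70% of its speed; a pose out of reach is approached as far as the arm can. A call with a gripper value outside its range is refused whole. The fingers move at their own pace and stop on an object; FORCE is the grip in N (left out, the last holds). Time passes only in rows, so rows that repeat a pose let the fingers close. It gives the time, the measured TCP pose, the force, the opening and the grip force at its end, in the units of the state.
- monitor.state(): the state, without advancing time (a new reading comes with each control period).
- cams.grab_frame(name): name is "scene" or "top" or "wrist"; returns the picture (400x640x3 uint8, red, green, blue); there is no depth.
- cams.camera_info(name): a dict with "camera_matrix" (3x3 intrinsics, pixels), "camera_from_world" (4x4, takes a point from world to camera coordinates); the wrist camera has in their place "T_tool_cam" (4x4, takes a point from camera to tool coordinates, whose origin is the TCP and whose axes are the flange's). Camera axes: x right, y up, looking along -z (the intrinsics and any distortion apply to the point x, -y, -z); pixel columns grow to the right and rows downward; lengths in m; the calibration is good to about 2 mm. A picture is of the moment at which its call begins: read the wrist's pose just before it. camera_info takes no time and is no camera call.
- order.finish_job(): hands the job in; it is judged then, once.
The state is a dict: "clock": time; "q": joint angles; "qvel": joint speeds; "joint_efforts": joint torques, N m; "ee_pos": TCP position; "tcp_rot": TCP orientation; "ft_force": force on the tool from outside, world axes, zero at the start; "wrist_torque": the same for the moment, N m; "grip_width": opening from 0.0 (shut) to 1.0 (fully open); "grasp_force": force on a finger pad.
Only numpy, scipy, OpenCV 4.12 (cv2) and the standard library are available. Lean on these libraries where they do the work, as an engineer would, in place of code of your own. Each camera call takes 0.05 s, during which the arm holds its last target. There are 200 camera calls.

TASK

Clear some room on the welding bench by nesting the three closed-bottom steel pipe cups: the middle one standing inside the wide one, and the narrow one standing inside the middle one, all upright and right down on the floor of the next. Lower each cup in, do not drop it, and leave the coffee mug where it stands.

Things in the scene. Friction and masses are not known exactly. Their poses are not given: they have to be found in the camera images.
- wide_cup: Wide, low, round open steel cup, loose: a pipe offcut with a welded floor. Outside diameter 110 mm, height 45 mm, wall 5 mm (inside diameter 100 mm), floor 5 mm thick, 0.75 kg give or take. Stands on the bench. Origin at the centre of its underside, z up along its axis. Too wide to grasp across; it need not be moved.
- middle_cup: Middle round open steel cup, loose: outside diameter 60 mm, height 85 mm, straight wall 3 mm thick (inside diameter 54 mm), floor 5 mm thick, 0.4 kg give or take. Stands on the bench. Origin at the centre of its underside, z up along its axis. Can be gripped across its outside near the rim; standing in the wide cup, its rim is 45 mm above the wide cup's rim.
- narrow_cup: Narrow, tall, round open steel cup like a short tube: outside diameter 34 mm, height 130 mm, straight wall 3 mm thick, floor 5 mm thick, 0.3 kg give or take. Stands on the bench. Origin at the centre of its underside, z up along its axis. Can be gripped across its outside near the rim; standing in the middle cup, its rim is 50 mm above the middle cup's rim.
- mug: White ceramic coffee mug, a bystander: outside diameter 80 mm, height 95 mm, a handle reaching to 77 mm from the axis along its own +y. Origin at the centre of its underside, z up. Stands on the far part of the bench. The other bystanders near the cups (wrench, short pipe ring, pliers, magnet square, angle iron, hammer) lie flat, none higher than 50 mm; a 250 mm vacuum flask stands far to the left.
Mind the look-alikes: they are no part of the job. Leave any pink look-alike of the middle_cup alone. Leave any pink look-alike of the narrow_cup alone.

How it is judged:
At the end, for the whole second after the job is handed in: The wide cup stands upright on the bench, the middle cup stands inside it and the narrow cup inside the middle one, each within 7 mm of resting on the floor of the next, within about 6 degrees of upright, and at rest. Anywhere inside the next cup will do (axes up to 20 mm and 10 mm apart) (angle between each of wide_cup, middle_cup, narrow_cup's own z axis and vertical below 0.1 rad and height (world z) of wide_cup below 0.008 m and horizontal distance between middle_cup and wide_cup below 0.024 m and z of middle_cup in the frame of wide_cup below 0.012 m and horizontal distance between narrow_cup and middle_cup below 0.014 m and z of narrow_cup in the frame of middle_cup below 0.012 m and linear speed of each of wide_cup, middle_cup, narrow_cup below 0.03 m/s); the robot touches nothing.
It fails at once if the middle cup is dropped into the wide cup (falls faster than 0.9 m/s, about 40 mm of free fall) (horizontal distance between middle_cup and wide_cup below 0.03 m and linear speed of middle_cup above 0.9 m/s).
It fails at once if the narrow cup is dropped into the middle cup (falls faster than 0.9 m/s, about 40 mm of free fall) (horizontal distance between narrow_cup and middle_cup below 0.02 m and linear speed of narrow_cup above 0.9 m/s).
It fails at once if the mug is moved by more than 40 mm or tipped over (distance of mug from where it was at the start of the episode above 0.04 m or angle between mug's own z axis and vertical above 0.4 rad).
It also fails if it takes over 64 s, if anything falls off the work surface, if the arm or the gripper's body presses on something with over 40 N, if the wrist force passes 120 N, or if a joint passes its speed limit or range.

## Working session

There is one attempt and no reset: what is moved stays moved. The work goes in short steps, Python scripts to look and compute and a shell command to move; the robot and the scene stay as the last step left them, time stands still between calls to the robot, and variables do not carry over. Pictures are saved under pics/ and viewed, at most 10 in all, crops included, and the job is handed in when it is done.

```bash
ls; mkdir -p pics; python3 - <<'E'
from bench import monitor,cams
import cv2,numpy as np
s=monitor.state();print(s)
for n in("top","scene"):
    cv2.imwrite(f"pics/{n}0.png",cams.grab_frame(n)[:,:,::-1]);print(n,cams.camera_info(n))
print(cams.camera_info("wrist"))
E
```

```text
pics
{'clock': 0.0, 'q': array([-1.45103619e+00,  3.42710495e-01,  1.52504013e+00, -7.87023581e-07,
        1.27540772e+00, -1.45989987e-01]), 'qvel': array([-0.00073745,  0.00091756, -0.00077404,  0.00083424, -0.00148814,
       -0.00021968]), 'joint_efforts': array([-2.64379776e-05, -4.33675432e+01, -2.46012622e+01, -9.27284873e-05,
        7.79303868e-03,  1.80514070e-05]), 'ee_pos': array([ 0.13785869, -0.50614743,  0.23062425]), 'tcp_rot': array([-7.82780095e-04,  9.91184771e-01,  1.32484478e-01,  9.89027998e-06]), 'ft_force': array([-0.13408691,  0.04273853,  0.02690211]), 'wrist_torque': array([ 0.01478318,  0.07319384, -0.07880405]), 'grasp_force': 0.0, 'grip_width': 1.0047072753277542}
top {'camera_matrix': array([[427.2865769 ,   0.        , 315.21962462],
       [  0.        , 427.2865769 , 203.24529175],
       [  0.        ,   0.        ,   1.        ]]), 'camera_from_world': array([[ 0.03984432, -0.99920516, -0.00121744, -0.00444261],
       [ 0.9781977 ,  0.03875804,  0.20402716, -0.58471053],
       [-0.2038178 , -0.00932022,  0.97896447, -1.06061365],
       [ 0.    
[... 322 characters left out ...]
267344, -0.66225789,  0.65565422,  0.18098649],
       [ 0.2940552 ,  0.5862884 ,  0.75484929, -1.24199109],
       [ 0.        ,  0.        ,  0.        ,  1.        ]])}
{'camera_matrix': array([[321.00867265,   0.        , 323.34810218],
       [  0.        , 321.00867265, 204.16485794],
       [  0.        ,   0.        ,   1.        ]]), 'T_tool_cam': array([[ 1.39970631e-04,  9.51162862e-01,  3.08689472e-01,
         7.82482569e-02],
       [ 9.99999681e-01, -3.75773124e-04,  7.04432361e-04,
        -1.36621042e-03],
       [ 7.86027108e-04,  3.08689275e-01, -9.51162612e-01,
        -1.42496453e-01],
       [ 0.00000000e+00,  0.00000000e+00,  0.00000000e+00,
         1.00000000e+00]])}
```

View pics/top0.png

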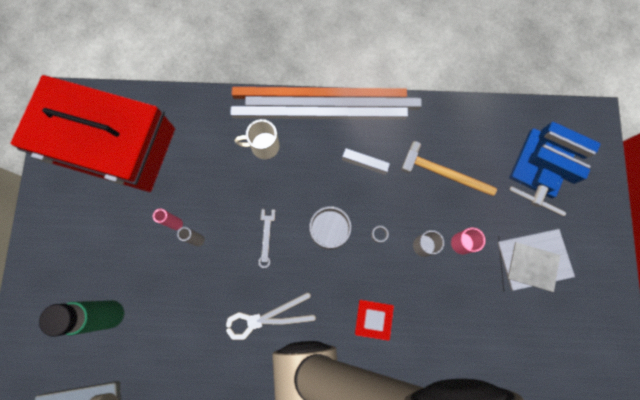

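View pics/scene0.png

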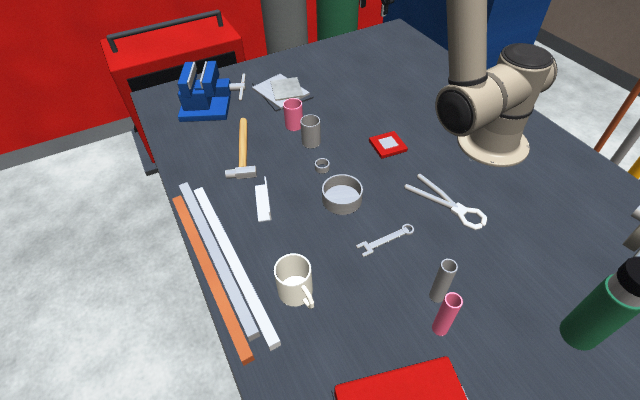

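Top view: the wide cup is at about (330,227). The grey middle cup's rim is at (432,242), with its pink twin at (470,240). The grey narrow cup's rim is at (184,235), with its pink twin at (160,216). The mug is at (263,138).

```bash
cat > h.py <<'E'
import numpy as np,cv2
from scipy.spatial.transform import Rotation as R
from bench import monitor,cams
def cam(n,s=None):
    i=cams.camera_info(n);K=i["camera_matrix"]
    if n!="wrist": T=np.linalg.inv(i["camera_from_world"])
    else:
        q=s["tcp_rot"];W=np.eye(4);W[:3,:3]=R.from_quat(np.r_[q[1:],q[0]]).as_matrix();W[:3,3]=s["ee_pos"];T=W@i["T_tool_cam"]
    return K,T
def cast(KT,u,v,z):
    K,T=KT;d=T[:3,:3]@np.array([(u-K[0,2])/K[0,0],-(v-K[1,2])/K[1,1],-1]);o=T[:3,3]
    return o+d*(z-o[2])/d[2]
def proj(KT,p):
    K,T=KT;c=np.linalg.inv(T)@np.r_[p,1];return K[0,0]*c[0]/-c[2]+K[0,2],-K[1,1]*c[1]/-c[2]+K[1,2]
def totool(s,p):
    q=s["tcp_rot"];return R.from_quat(np.r_[q[1:],q[0]]).inv().apply(np.asarray(p)-s["ee_pos"])
E
python3 - <<'E'
from h import *
t=cam("top");sc=cam("scene")
for n,u,v,z in(("wide",330,226,.045),("mid",432,242,.085),("pmid",471,239,.085),("nar",184,235,.13),("pnar",160,216,.13),("mug",263,132,.095)):
    p=cast(t,u,v,z);print(n,p.round(3),"in scene",np.round(proj(sc,p)),np.hypot(*p[:2]).round(3))
I=cv2.imread("pics/top0.png");cv2.imwrite("pics/z.png",cv2.resize(I[180:290,140:500],None,fx=2.2,fy=2.2,interpolation=cv2.INTER_CUBIC))
s=monitor.state();q=s["tcp_rot"];print(R.from_quat(np.r_[q[1:],q[0]]).as_matrix().round(3))
print(totool(s,[*cast(t,432,242,.085)[:2],.22]))
E
```

```text
wide [ 0.528 -0.022  0.045] in scene [342. 188.] 0.529
mid [ 0.491 -0.279  0.085] in scene [310. 120.] 0.565
pmid [ 0.503 -0.377  0.085] in scene [293. 104.] 0.629
nar [0.479 0.332 0.13 ] in scene [450. 264.] 0.583
pnar [0.523 0.396 0.13 ] in scene [454. 298.] 0.656
mug [0.763 0.163 0.095] in scene [289. 267.] 0.78
[[ 0.965  0.263 -0.   ]
 [ 0.263 -0.965  0.001]
 [ 0.    -0.001 -1.   ]]
[ 0.40077621 -0.12635905  0.01097153]
```

View pics/z.png

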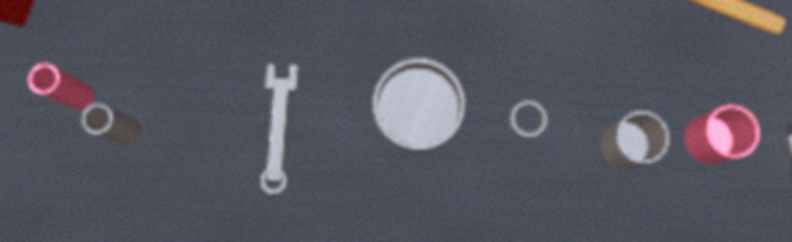

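The zoom confirms the rim centres: middle (432,242), wide (330.5,227), narrow (184,234). Both cameras agree, so I'll move above the middle cup, with the closing line turned away from the pink twin.

```bash
python3 -m jog '[[100,0.05,-0.016,0,0,0,-0.15],[100,0.1,-0.032,0,0,0,-0.3],[100,0.15,-0.047,0,0,0,-0.45],[100,0.2,-0.063,0,0,0,-0.6],[100,0.25,-0.079,0,0,0,-0.75],[100,0.3,-0.095,0,0,0,-0.9],[100,0.35,-0.11,0,0,0,-1.05],[100,0.4,-0.126,0,0,0,-1.05],[100,0.4,-0.126,0,0,0,-1.05],[100,0.4,-0.126,0,0,0,-1.05],[100,0.4,-0.126,0,0,0,-1.05]]' 40
python3 - <<'E'
from h import *
s=monitor.state();I=cams.grab_frame("wrist");cv2.imwrite("pics/w1.png",I[:,:,::-1])
k=cam("wrist",s);print(s["ee_pos"],proj(k,[.491,-.279,.085]),totool(s,[.491,-.279,.085]))
E
```

```text
clock: 1.48
ee_pos: [0.4899, -0.2806, 0.2312]
tcp_rot: [-0.0, 0.792, 0.611, -0.0]
ft_force: [0.4, 1.0, -0.1]
grip_width: 1.003
grasp_force: 0.0
[ 0.48990214 -0.28064236  0.23121086] (np.float64(325.81333456833784), np.float64(188.34728161107049)) [0.00188728 0.00071639 0.14621027]
```

View pics/w1.png

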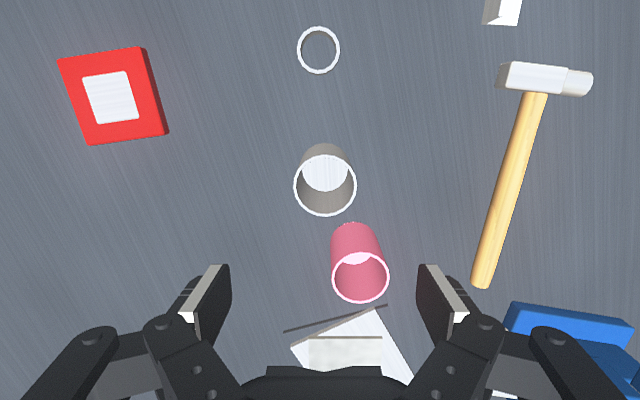

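The middle cup's rim centre is at about (325,185) against a predicted (326,188), so the correction is about +4 mm along tool x. The pink twin at (360,275) stays clear of the fingers. Descending and gripping.

```bash
python3 -m jog '[[100,0.004,0,0.04,0,0,0],[100,0.004,0,0.08,0,0,0],[100,0.004,0,0.12,0,0,0],[100,0.004,0,0.15,0,0,0],[100,0.004,0,0.175,0,0,0],[100,0.004,0,0.185,0,0,0],[100,0.004,0,0.185,0,0,0],[60,0.004,0,0.185,0,0,0],[60,0.004,0,0.185,0,0,0],[60,0.004,0,0.185,0,0,0],[60,0.004,0,0.185,0,0,0],[60,0.004,0,0.185,0,0,0]]' 40
python3 -m jog '[[40,0,0,0,0,0,0],[40,0,0,0,0,0,0],[40,0,0,0,0,0,0],[40,0,0,0,0,0,0],[40,0,0,0,0,0,0],[40,0,0,-0.01,0,0,0],[40,0,0,-0.03,0,0,0],[40,0,0,-0.06,0,0,0],[40,0,0,-0.1,0,0,0],[40,0,0,-0.13,0,0,0],[40,0,0,-0.13,0,0,0],[40,0,0,-0.13,0,0,0]]' 40
python3 - <<'E'
from h import *
s=monitor.state();print(s["ft_force"],s["ee_pos"],totool(s,[.5285,-.023,s["ee_pos"][2]]))
E
```

```text
clock: 3.02
ee_pos: [0.4922, -0.2766, 0.0478]
tcp_rot: [0.001, 0.791, 0.611, 0.0]
ft_force: [-2.5, 0.8, 6.0]
grip_width: 0.705
grasp_force: 43.2
clock: 4.53
ee_pos: [0.491, -0.2754, 0.1748]
tcp_rot: [-0.001, 0.791, 0.611, -0.0]
ft_force: [0.4, 1.1, -5.7]
grip_width: 0.701
grasp_force: 45.1
[ 0.35886613  1.14088287 -5.69254119] [ 0.49098777 -0.27538586  0.17482258] [ 0.25368941 -0.02733808  0.00031672]
```

```bash
python3 -m jog '[[40,0.03,-0.003,0,0,0,0],[40,0.07,-0.007,0,0,0,0],[40,0.11,-0.011,0,0,0,0],[40,0.15,-0.016,0,0,0,0],[40,0.19,-0.02,0,0,0,0],[40,0.22,-0.024,0,0,0,0],[40,0.242,-0.026,0,0,0,0],[40,0.254,-0.027,0,0,0,0],[40,0.254,-0.027,0,0,0,0],[40,0.254,-0.027,0,0,0,0],[40,0.254,-0.027,0,0,0,0]]' 40
python3 - <<'E'
from h import *
s=monitor.state();I=cams.grab_frame("wrist");J=cams.grab_frame("scene");cv2.imwrite("pics/w2.png",np.hstack([cv2.resize(I,(400,250)),J[80:330,200:500]])[:,:,::-1])
k=cam("wrist",s);print(s["ee_pos"],np.array(proj(k,[.5285,-.023,.045]))*.625,totool(s,[.5285,-.023,s["ee_pos"][2]]))
E
```

```text
clock: 5.9
ee_pos: [0.5296, -0.0243, 0.1762]
tcp_rot: [0.0, 0.792, 0.611, -0.0]
ft_force: [-0.2, 0.7, -5.4]
grip_width: 0.699
grasp_force: 45.1
[ 0.5296247  -0.02430658  0.17615571] [202.21133752 121.07977435] [ 9.79013241e-04 -1.41902270e-03 -3.28294993e-08]
```

View pics/w2.png

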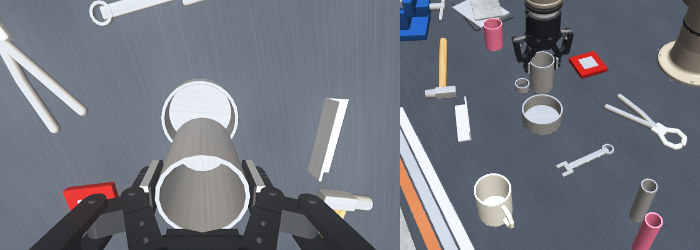

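The wide rim's centre is at about (200.5,119) in the half-size view against a predicted (202,121), which is well inside the 20 mm margin. Lowering.

```bash
python3 -m jog '[[40,0.001,-0.002,0.02,0,0,0],[40,0.001,-0.002,0.045,0,0,0],[40,0.001,-0.002,0.07,0,0,0],[40,0.001,-0.002,0.09,0,0,0],[40,0.001,-0.002,0.105,0,0,0],[40,0.001,-0.002,0.113,0,0,0],[40,0.001,-0.002,0.118,0,0,0],[40,0.001,-0.002,0.12,0,0,0],[40,0.001,-0.002,0.12,0,0,0]]' 40
```

```text
clock: 7.12
ee_pos: [0.5283, -0.022, 0.0566]
tcp_rot: [0.0, 0.791, 0.611, 0.0]
ft_force: [-0.9, 0.8, -5.3]
grip_width: 0.697
grasp_force: 45.0
```

```bash
python3 -m jog '[[40,0,0,0.002,0,0,0],[40,0,0,0.003,0,0,0],[40,0,0,0.003,0,0,0]]'; python3 -m jog '[[40,0,0,0.001,0,0,0],[40,0,0,0.001,0,0,0]]'
```

```text
clock: 7.5
ee_pos: [0.528, -0.022, 0.0533]
tcp_rot: [0.0, 0.791, 0.611, -0.0]
ft_force: [0.5, 0.2, -5.3]
grip_width: 0.704
grasp_force: 45.0
clock: 7.75
ee_pos: [0.5281, -0.022, 0.0529]
tcp_rot: [0.0, 0.791, 0.611, 0.0]
ft_force: [-3.2, 1.6, 3.4]
grip_width: 0.701
grasp_force: 45.6
```

It's seated: the force went from −5.3 to +3.4 N at the expected height. Releasing and rising.

```bash
python3 -m jog '[[75,0,0,0,0,0,0],[90,0,0,0,0,0,0],[100,0,0,0,0,0,0],[100,0,0,0,0,0,0],[100,0,0,0,0,0,0],[100,0,0,-0.02,0,0,0],[100,0,0,-0.06,0,0,0],[100,0,0,-0.11,0,0,0],[100,0,0,-0.16,0,0,0],[100,0,0,-0.21,0,0,0],[100,0,0,-0.21,0,0,0]]' 40
python3 - <<'E'
from h import *
s=monitor.state();I=cams.grab_frame("wrist");cv2.imwrite("pics/w3.png",I[:,:,::-1])
k=cam("wrist",s);print(s["q"],proj(k,[.528,-.022,.09]),totool(s,[.479,.332,s["ee_pos"][2]]))
E
```

```text
clock: 9.12
ee_pos: [0.5299, -0.0223, 0.2666]
tcp_rot: [0.003, 0.791, 0.611, 0.003]
ft_force: [-0.2, 0.2, -0.3]
grip_width: 1.0
grasp_force: 0.0
[-1.86530445e-01  3.21529231e-01  1.45513765e+00 -1.00533345e-04
  1.35603947e+00  6.83789489e-02] (np.float64(321.5201105107761), np.float64(182.66713385217972)) [ 0.33000825 -0.13857125 -0.0010615 ]
```

View pics/w3.png

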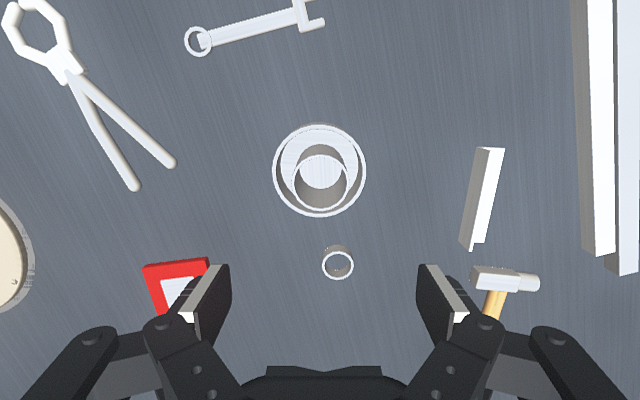

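The middle cup stands upright inside the wide one, with its rim at (320,182), exactly as predicted. Moving above the narrow cup.

```bash
python3 -m jog '[[80,0.03,-0.013,0,0,0,0],[80,0.075,-0.031,0,0,0,0],[80,0.12,-0.05,0,0,0,0],[80,0.165,-0.069,0,0,0,0],[80,0.21,-0.088,0,0,0,0],[80,0.255,-0.107,0,0,0,0],[80,0.29,-0.122,0,0,0,0],[80,0.315,-0.132,0,0,0,0],[80,0.33,-0.139,0,0,0,0],[80,0.33,-0.139,0,0,0,0],[80,0.33,-0.139,0,0,0,0],[80,0.33,-0.139,0,0,0,0]]' 40
python3 - <<'E'
from h import *
s=monitor.state();I=cams.grab_frame("wrist");cv2.imwrite("pics/w4.png",I[:,:,::-1])
k=cam("wrist",s);print(s["q"],proj(k,[.479,.332,.13]),totool(s,[.479,.332,.13]))
E
```

```text
clock: 10.68
ee_pos: [0.4771, 0.3314, 0.2623]
tcp_rot: [0.0, 0.792, 0.611, -0.0]
ft_force: [-0.2, 0.2, 0.3]
grip_width: 0.802
grasp_force: 0.0
[ 4.75393784e-01  4.25801336e-01  1.30970052e+00 -3.09069287e-04
  1.40619106e+00  7.31764850e-01] (np.float64(326.9780663503506), np.float64(193.3110115230049)) [0.00107605 0.00166455 0.13228971]
```

View pics/w4.png

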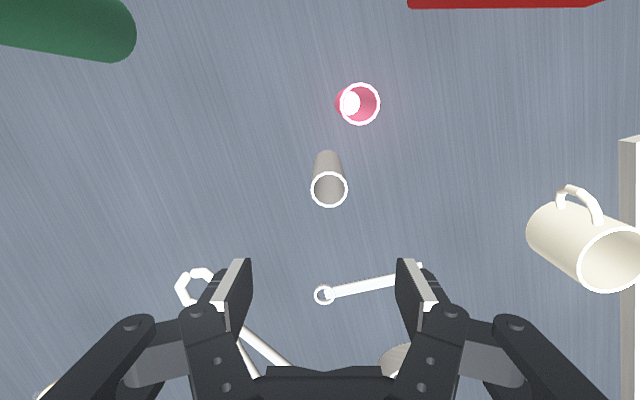

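The grey narrow cup's rim is at (329,189) against a predicted (327,193), so the correction is (+5, +3) mm. The pink twin at (360,103) lies well off the closing line.

```bash
python3 -m jog '[[80,0.005,0.003,0.03,0,0,0],[80,0.005,0.003,0.07,0,0,0],[80,0.005,0.003,0.11,0,0,0],[80,0.005,0.003,0.14,0,0,0],[80,0.005,0.003,0.162,0,0,0],[80,0.005,0.003,0.172,0,0,0],[80,0.005,0.003,0.172,0,0,0],[50,0.005,0.003,0.172,0,0,0],[45,0.005,0.003,0.172,0,0,0],[40,0.005,0.003,0.172,0,0,0],[30,0.005,0.003,0.172,0,0,0],[20,0.005,0.003,0.172,0,0,0]]' 40
python3 -m jog '[[20,0,0,0,0,0,0],[20,0,0,0,0,0,0],[20,0,0,0,0,0,0],[20,0,0,0,0,0,0],[20,0,0,0,0,0,0],[20,0,0,-0.01,0,0,0],[20,0,0,-0.03,0,0,0],[20,0,0,-0.06,0,0,0],[20,0,0,-0.1,0,0,0],[20,0,0,-0.14,0,0,0],[20,0,0,-0.14,0,0,0],[20,0,0,-0.14,0,0,0]]' 40
python3 - <<'E'
from h import *
s=monitor.state();print(s["ft_force"],s["ee_pos"],totool(s,[.528,-.022,s["ee_pos"][2]]))
E
```

```text
clock: 12.22
ee_pos: [0.4819, 0.3367, 0.0913]
tcp_rot: [0.0, 0.791, 0.611, 0.001]
ft_force: [2.2, -1.0, 5.6]
grip_width: 0.396
grasp_force: 39.4
clock: 13.72
ee_pos: [0.4801, 0.3362, 0.2291]
tcp_rot: [-0.0, 0.791, 0.612, -0.001]
ft_force: [-0.1, -0.6, -2.7]
grip_width: 0.397
grasp_force: 40.1
[-0.05939566 -0.60291862 -2.66951351] [0.48005167 0.33616811 0.22909639] [-3.34510189e-01  1.36697763e-01  3.05464416e-04]
```

```bash
python3 -m jog '[[20,-0.02,0.008,0,0,0,0],[20,-0.055,0.022,0,0,0,0],[20,-0.1,0.041,0,0,0,0],[20,-0.145,0.059,0,0,0,0],[20,-0.19,0.078,0,0,0,0],[20,-0.235,0.096,0,0,0,0],[20,-0.275,0.112,0,0,0,0],[20,-0.305,0.125,0,0,0,0],[20,-0.325,0.133,0,0,0,0],[20,-0.334,0.137,0,0,0,0],[20,-0.334,0.137,0,0,0,0],[20,-0.334,0.137,0,0,0,0]]' 40
python3 - <<'E'
from h import *
s=monitor.state();I=cams.grab_frame("wrist");J=cams.grab_frame("top")
cv2.imwrite("pics/w5.png",I[100:400,120:520][:,:,::-1]);cv2.imwrite("pics/t5.png",cv2.resize(J[170:270,250:410],None,fx=4,fy=4)[:,:,::-1])
k=cam("wrist",s);e=s["ee_pos"];z=e[2];print(e,totool(s,[.528,-.022,z]))
print("mid rim pred",np.array(proj(k,[.528,-.022,.09]))-[120,100],"narrow rim pred",np.array(proj(k,[e[0],e[1],z+.039]))-[120,100],"narrow bottom",np.array(proj(k,[e[0],e[1],z-.091]))-[120,100])
E
```

```text
clock: 15.22
ee_pos: [0.5289, -0.0206, 0.23]
tcp_rot: [-0.0, 0.791, 0.612, -0.0]
ft_force: [-0.4, 0.6, -2.3]
grip_width: 0.399
grasp_force: 40.1
[ 0.5289452  -0.02059325  0.23001627] [-1.59932890e-03 -5.60793139e-04  2.01686072e-07]
mid rim pred [204.56785437  93.82012173] narrow rim pred [206.99833089 219.18973627] narrow bottom [205.43153397 109.48613429]
```

View pics/w5.png

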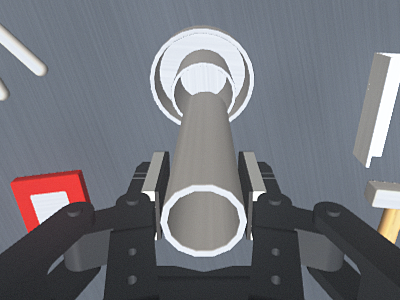

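The narrow rim is at (203,221) and the middle rim at about (205.5,95). Both are within about 1.5 mm of prediction, against a 10 mm clearance. Lowering with (−1, +1) mm correction.

```bash
python3 -m jog '[[20,-0.001,0.001,0.015,0,0,0],[20,-0.001,0.001,0.03,0,0,0],[20,-0.001,0.001,0.045,0,0,0],[20,-0.001,0.001,0.06,0,0,0],[20,-0.001,0.001,0.075,0,0,0],[20,-0.001,0.001,0.09,0,0,0],[20,-0.001,0.001,0.105,0,0,0],[20,-0.001,0.001,0.115,0,0,0],[20,-0.001,0.001,0.122,0,0,0],[20,-0.001,0.001,0.125,0,0,0],[20,-0.001,0.001,0.125,0,0,0]]' 40; python3 -m jog '[[20,0,0,0.002,0,0,0],[20,0,0,0.003,0,0,0],[20,0,0,0.003,0,0,0]]'
```

```text
clock: 16.7
ee_pos: [0.5301, -0.0225, 0.1054]
tcp_rot: [0.0, 0.791, 0.611, 0.0]
ft_force: [-0.2, 0.5, -2.1]
grip_width: 0.401
grasp_force: 40.1
clock: 17.08
ee_pos: [0.53, -0.0225, 0.1023]
tcp_rot: [0.0, 0.791, 0.611, -0.0]
ft_force: [0.5, 0.6, -1.8]
grip_width: 0.398
grasp_force: 40.1
```

```bash
python3 -m jog '[[20,0,0,0.001,0,0,0],[20,0,0,0.001,0,0,0]]';python3 -m jog '[[20,0,0,0.001,0,0,0],[20,0,0,0.001,0,0,0]]'
```

```text
clock: 17.32
ee_pos: [0.5301, -0.0225, 0.1014]
tcp_rot: [0.0, 0.791, 0.611, 0.0]
ft_force: [0.5, 0.4, -1.5]
grip_width: 0.397
grasp_force: 40.1
clock: 17.58
ee_pos: [0.5304, -0.0226, 0.1013]
tcp_rot: [0.001, 0.791, 0.611, 0.0]
ft_force: [-1.0, -0.8, 6.0]
grip_width: 0.399
grasp_force: 40.3
```

Contact at 0.1013, exactly the expected height. Releasing and rising.

```bash
python3 -m jog '[[50,0,0,0,0,0,0],[60,0,0,0,0,0,0],[70,0,0,0,0,0,0],[70,0,0,0,0,0,0],[70,0,0,-0.02,0,0,0],[70,0,0,-0.05,0,0,0],[70,0,0,-0.09,0,0,0],[70,0,0,-0.13,0,0,0],[70,0,0,-0.16,0,0,0],[70,0,0,-0.16,0,0,0],[70,0,0,-0.16,0,0,0]]'
python3 - <<'E'
from h import *
s=monitor.state();I=cams.grab_frame("wrist");J=cams.grab_frame("scene")
cv2.imwrite("pics/w6.png",np.hstack([I[50:350,150:500],J[60:360,220:520]])[:,:,::-1])
k=cam("wrist",s);o=np.array([150,50])
print([np.round(np.array(proj(k,[.529,-.022,z]))-o) for z in(.09,.14)])
E
```

```text
clock: 18.95
ee_pos: [0.5295, -0.0224, 0.2593]
tcp_rot: [-0.001, 0.791, 0.611, -0.001]
ft_force: [-0.6, -0.8, -0.5]
grip_width: 0.701
grasp_force: 0.0
[array([175., 134.]), array([175., 148.])]
```

View pics/w6.png

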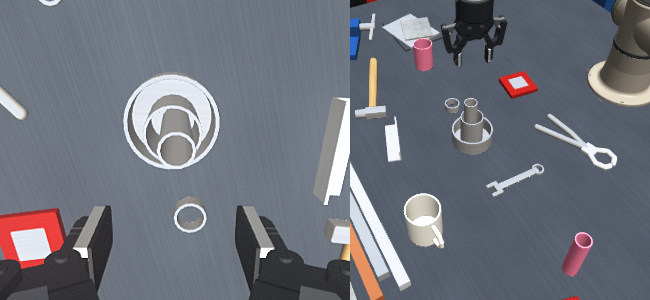

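All three cups are nested and upright: the narrow rim is at (176,150) and the middle rim at (174,136), both as predicted. The mug hasn't moved and the gripper is clear.

```bash
python3 -c "
from bench import order
print(order.finish_job())"
```

```text
the job is handed in; nothing more can be done
None
```

The three cups are nested upright, each lowered until it touched the floor of the next. The mug was left where it stood, and I handed the job in at about 19 s; no verdict came back.

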